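# Roll the feed roller up the ramp into its cradle

## Task

With the fingertips, push the blue feed roller up the plywood ramp until it drops into the cradle at the top, against the red stop, and leave it resting there. Push slowly from behind so that it never runs away or rolls back down; do not pick it up or take it between the fingers, and leave everything else on the bench where it is.

Things in the scene. Friction and masses are not known exactly. Their poses are not given: they have to be found in the camera images.
- ramp: Plywood ramp fixed to the bench, 330 mm long, 146 wide. Origin: at bench height under the centre of its footprint; x points uphill along its length, y across, z up. Level landing, 12 mm high, from x -165 (open end) to -55 mm; then a straight slope to the crest at x 95. Brown side rails, 10 mm thick and 12 mm proud of the deck, leave a channel 126 mm wide (y -63 to 63).
- ramp_foot (a point): Centre of the line where the landing ends and the slope begins: ramp x -55, y 0, z 12 mm (on the deck).
- ramp_crest (a point): Centre of the crest, the top edge of the slope: ramp x 95, y 0, z 40 mm, i.e. 150 mm further and 28 mm higher than the foot (10.6 degrees). Behind it lies the cradle, a black level floor 4 mm below the crest and 47 mm long, then the red stop.
- ramp_stop (a point): Centre of the foot of the red stop's downhill face: ramp x 142, y 0, z 36 mm. The stop is 146 mm wide, 20 mm thick and 49 mm tall above this point. The roller at the stop has its axis at ramp x 112, z 66 mm; the cradle leaves it about 2 mm of play downhill.
- roller: Solid blue cylinder with aluminium end discs, diameter 60 mm, length 110 mm, 0.35 to 0.7 kg; its surface is hard, smooth and slippery (friction about 0.4) and it rolls freely. Origin: at the centre of the cylinder, on its axis; y lies along its axis, x and z turn as it rolls. It starts lying across the ramp's landing, axis across the ramp, and rolls back if let go on the slope.
- roller_end_a (a point): Point on the roller's axis 35 mm from its centre towards its +y end (20 mm inside the end face).
- roller_end_b (a point): Point on the roller's axis 35 mm from its centre towards its -y end (20 mm inside the end face).
- glue: Bystander: yellow glue bottle with a red cap, 56 mm across, 170 mm tall, upright beside the ramp on the side away from the robot. Origin: centre of its underside, z up.
- tape: Bystander: black tape measure, 70 x 42 x 60 mm, standing beside the ramp on the robot's side. Origin: centre of its underside, z up.
- level: Bystander: yellow spirit level, 25 x 300 x 50 mm, beyond the ramp. Origin: centre of its underside, y along its length, z up.
- clamp: Bystander: bar clamp lying flat, about 220 x 90 x 24 mm, black and orange. Origin: on the bench near its middle, x along the bar, z up.
- offcut: Bystander: wooden offcut, 150 x 70 x 22 mm, lying flat. Origin: centre of its underside, x along its length, z up.
- router: Bystander: teal and black trim router standing upright on a 90 mm square base, 181 mm tall. Origin: centre of its underside, z up.
- idler: Bystander: plain aluminium idler roller standing on end, 44 mm across, 110 mm tall. Origin: centre of its underside, z up.
Not all that is in view belongs to the job. There is more than one size of the roller; the one meant has the size given above.

How it is judged (in metres and radians):
On the way:
1. the roller is on the slope and being pushed up by the fingers (x of roller in the frame of ramp between -0.02 and 0.085 m and contact force between the fingers and roller above 0.1 N), for 0.1 s.
At the end, for the whole second after the job is handed in: The roller lies at rest in the cradle: its axis at most 7 mm short of the place where it touches the stop, at cradle height (61 to 69 mm above the ramp's underside), square to the ramp within 0.1 rad; every bystander is within 30 mm of where it stood (x of roller in the frame of ramp between 0.105 and 0.117 m and y of roller in the frame of ramp between -0.012 and 0.012 m and z of roller in the frame of ramp between 0.061 and 0.069 m and angle between the y axis of roller and the y axis of ramp, either way round below 0.1 rad and linear speed of roller below 0.02 m/s and distance of each of glue, tape, level, clamp, offcut, router, idler from where it was at the start of the episode below 0.03 m).
It fails at once if the roller moves faster than 0.35 m/s (running away or rolling back) (linear speed of roller above 0.35 m/s).
It fails at once if the roller rolls back beyond the landing (axis more than 150 mm downhill of the ramp's centre) (x of roller in the frame of ramp below -0.15 m).
It fails at once if the roller is lifted 15 mm or more off the ramp (z of roller in the frame of ramp above 0.085 m or (x of roller in the frame of ramp below 0.02 m and z of roller in the frame of ramp above 0.072 m) or (x of roller in the frame of ramp below -0.06 m and z of roller in the frame of ramp above 0.058 m)).
It fails at once if the roller is taken between the fingers (distance between the grasp point and roller below 0.022 m or distance between the grasp point and roller_end_a below 0.022 m or distance between the grasp point and roller_end_b below 0.022 m).
It fails at once if a bystander is moved more than 30 mm (distance of any of glue, tape, level, clamp, offcut, router, idler from where it was at the start of the episode above 0.03 m).
It also fails if it takes over 42 s, if anything falls off the work surface, if the arm or the gripper's body presses on something with over 40 N, if the wrist force passes 120 N, or if a joint passes its speed limit or range.

## Robot

A 6-joint arm with a two-finger parallel gripper is mounted at the origin on the work surface. World frame = base frame: x ahead of the robot, y to its left, z up, the work surface at z = 0. Lengths are in mm, angles in rad, forces in N, time in s.
With the tool pointing down it reaches from about 250 to 775 mm from the base axis. Payload 8.9 kg.
Tool frame: the origin (TCP) lies at the very end of the fingers, on their centre line; the grasp point (between the pads) lies 19 mm behind it (manip.hold_point_z is the distance from the TCP to the grasp point, in mm); x points along the fingers, y is the direction in which the jaws open and shut, and the axes are right-handed (so a half turn about x gives the same grasp; the last joint's range is limited). The gripper opens to 85 mm and grips with 20 to 120 N. Pads are 22 mm wide; open, the fingers measure 114 mm over their backs; the gripper's body (76 mm by 85 mm) begins 54 mm behind the grasp point. The pads swing forward as they close: fully open they stand 13 mm farther back than shut.
Start: joints at [-1.465, 0.291, -0.153, 1.127, 0, 1.431], TCP at [127.242, -509.346, 192.705] pointing down, gripper open.
Joint ranges: [-2.52, 2.52], [-0.91, 1.74], [-1.3, 1.37], [-1.96, 2.02], [-1.52, 1.47], [-3.14, 3.14]. Speed limits (rad/s): [2.22, 2.22, 2.79, 3.14, 3.14, 3.14].

## Interface

Orientations are given as [roll, pitch, yaw] about the fixed x, y, z axes, in that order (R = Rz(yaw) Ry(pitch) Rx(roll)).
In Python, from cell import manip gives the robot as it stands. The module is installed in compiled form; this text tells all that it offers. Calls block until the motion is done:
- manip.move_to(position, orientation): joint-space move of the TCP to a pose.
- manip.line_to(position, ori=None, max_speed=150): straight line of the TCP; ori=None keeps the orientation; max_speed is the mean speed in mm/s.
- manip.movej(angles): joint-space move.
- manip.move_gripper(opening): finger opening in mm; the grip force is fixed at half the most; returns when the fingers have stopped.
- manip.dwell(seconds).
- manip.ik(position, orientation): joint angles nearest the present ones, or None.
- manip.sense(): the state.
- manip.camera(name): name is "side" or "top"; returns (picture, depth): 400x640x3 uint8, red, green, blue; 400x640 float32, mm along the optical axis (not along the pixel's ray), 0 where there is no reading.
- manip.calibration(name): a dict with "vfov" (degrees; the focal length in pixels is half the picture's height over the tangent of half this angle, whatever the lens; pixels are square), "cx", "cy" (the principal point, pixels), "dist_coeffs" ([k1, k2, p1, p2, k3] as OpenCV has them; the pictures are not rectified), "view" (4x4, takes a point from world to camera coordinates). Camera axes: x right, y down, z forward; pixel columns grow to the right and rows downward; lengths in mm; the calibration is good to about 2 mm. A picture is of the moment at which its call begins. calibration takes no time and is no camera call.
A pose or a line that the arm cannot do raises manip.MotionError and nothing moves.
- manip.close_job(): hands the job in, once; it reports no verdict.
Trained networks look in the newest picture that a camera, given by its name, has taken for a name from the list of things; names that differ only in an ending like _2 or _b are one class to them, and where a whole thing is asked for, a point or a joint stands for the part that bears it (a point fixed in the world has none). Each returns a list of dicts, best first, with "confidence" (0 to 1); they miss things now and then, are a little off and sometimes report something else, mostly with a low value. They report only what shows in the picture. A call takes as long as a camera call. They do not tell look-alikes from the thing itself.
- manip.search_frame(camera, name): "extent" ([left, top, right, bottom] in pixels, round what is visible of it).
The state is a dict: "time_s": time; "q": joint angles; "qvel": joint speeds; "joint_torque": joint torques, N m; "position": TCP position; "tool_rot": TCP orientation; "ft_force": force on the tool from outside, world axes, zero at the start; "ft_torque": the same for the moment, N m; "width": finger opening in mm.
Only numpy, scipy, OpenCV 4.12 (cv2) and the standard library are available. Lean on these libraries where they do the work, as an engineer would, in place of code of your own. Each camera call takes 0.05 s, during which the arm holds its last target.

## Working session

There is one attempt and no reset: what is moved stays moved. The work goes in short steps, each a Python script; the robot and the scene stay as the last script left them, time stands still between calls to the robot, and variables do not carry over. Pictures are saved under pics/ and viewed, and the job is handed in when it is done.

```bash
mkdir -p pics
python3 - <<'E'
from cell import manip
import cv2,numpy as np
for n in("side","top"):
    p,d=manip.camera(n); cv2.imwrite(f"pics/{n}0.png",p[:,:,::-1]); np.savez(f"{n}0.npz",p=p,d=d)
    c=manip.calibration(n);print(n,c)
    for o in("roller","ramp","idler"):
        print(o,[(np.round(r["extent"]),round(r["confidence"],2)) for r in manip.search_frame(n,o)])
s=manip.sense();print(s)
E
```

```text
side {'vfov': 45.216216902239665, 'cx': 318.2718001060587, 'cy': 200.9081941813578, 'dist_coeffs': array([-0.0176285,  0.       ,  0.       ,  0.       ,  0.       ]), 'view': array([[-6.91234100e-01, -7.22603344e-01,  6.31076144e-03,
         3.49260760e+02],
       [-4.67463484e-01,  4.40476464e-01, -7.66458333e-01,
         3.17913012e+02],
       [ 5.51065612e-01, -5.32752187e-01, -6.42263029e-01,
         9.73059126e+02],
       [ 0.00000000e+00,  0.00000000e+00,  0.00000000e+00,
         1.00000000e+00]])}
roller [(array([251., 253., 298., 325.]), 0.97), (array([277., 186., 384., 264.]), 0.42), (array([339., 167., 383., 205.]), 0.21)]
ramp [(array([278., 184., 382., 264.]), 0.81)]
idler [(array([386., 122., 402., 152.]), 0.62)]
top {'vfov': 48.463347166962464, 'cx': 311.6681252352497, 'cy': 200.66370121544918, 'dist_coeffs': array([-0.05773726,  0.        ,  0.        ,  0.        ,  0.        ]), 'view': array([[-1.40411504e-02, -9.99892010e-01, -4.33758645e-03,
        -1.81411226e+01],
       [-9.91040426e-01,  1.44928297e-02, -1.32773613e-01,
         5.09283108e+02],
     
[... 363 characters left out ...]
., 141., 483., 162.]), 0.61)]
{'time_s': 0.4, 'q': array([-1.46531349e+00,  2.90801404e-01, -1.53512662e-01,  1.12674052e+00,
        1.46148295e-05,  1.43149550e+00]), 'qvel': array([-7.05474588e-04, -1.83741500e-03,  1.48595651e-03, -1.40474349e-03,
       -1.92761094e-05,  8.82235229e-05]), 'joint_torque': array([ 4.71322874e-04, -5.36537826e+01,  3.31306779e+01,  5.51587727e-03,
       -6.56886027e-05,  3.99642815e-06]), 'position': array([ 127.23007188, -509.25032021,  192.61028793]), 'tool_rot': array([-1.76662559,  1.57053765,  1.61975072]), 'ft_force': array([0.52535477, 0.07505645, 0.76775409]), 'ft_torque': array([-0.00038761, -0.04466449, -0.05025003]), 'width': 85.30474693385884}
```

View pics/side0.png

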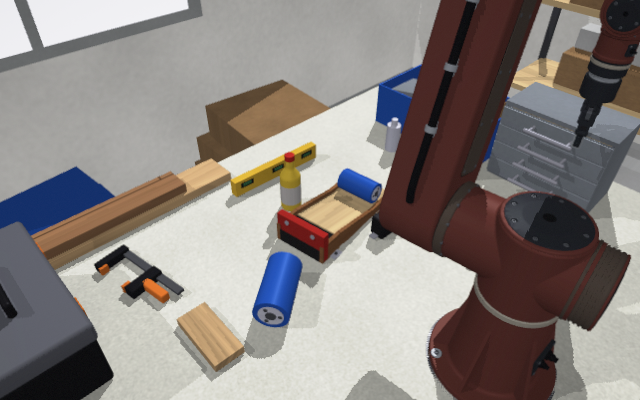

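View pics/top0.png

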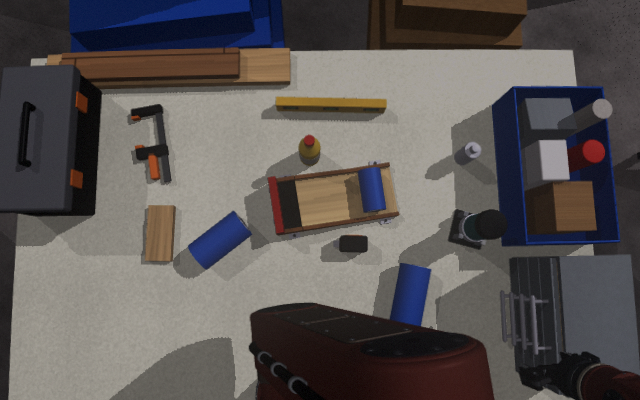

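Run:
```python
import cv2,numpy as np
t=np.load("top0.npz")["p"][130:340,170:490,::-1]; cv2.imwrite("pics/topc.png",cv2.resize(t,None,fx=2.5,fy=2.5,interpolation=cv2.INTER_CUBIC))
```

```text
(no output)
```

View pics/topc.png

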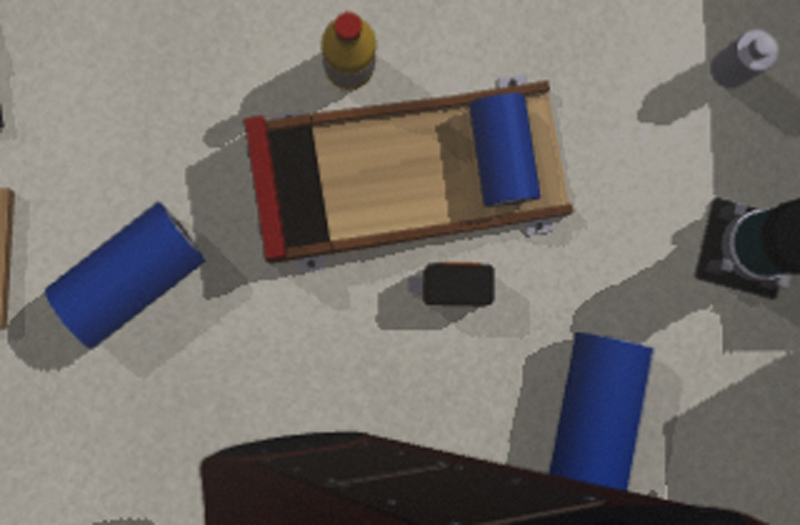

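Three blue cylinders show in the top view: (373,190) on the ramp's landing, (220,240) loose on the bench and (410,295) loose on the bench. The one at (373,190) fits: it lies across the ramp and looks smaller than the others. The crop agrees. I'll measure its size and fit the ramp pose next.

```bash
cat > h.py <<'E'
import cv2,numpy as np
from scipy.optimize import least_squares
from cell import manip
def K(c): 
    f=200/np.tan(np.radians(c["vfov"]/2)); return np.array([[f,0,c["cx"]],[0,f,c["cy"]],[0,0,1]])
def cloud(n,d):
    c=manip.calibration(n); v,u=np.mgrid[0:400,0:640]
    uv=np.stack([u,v],-1).reshape(-1,1,2).astype(float)
    xy=cv2.undistortPoints(uv,K(c),c["dist_coeffs"]).reshape(400,640,2)
    P=np.concatenate([xy*d[...,None],d[...,None]],-1); T=c["view"]
    W=(P-T[:3,3])@T[:3,:3]; W[d==0]=np.nan; return W
def proj(n,X):
    c=manip.calibration(n);T=c["view"]
    return cv2.projectPoints(np.asarray(X,float).reshape(-1,1,3),cv2.Rodrigues(T[:3,:3])[0],T[:3,3],K(c),c["dist_coeffs"])[0].reshape(-1,2)
def blue(p):
    h=cv2.cvtColor(p,cv2.COLOR_RGB2HSV); return (h[...,0]>105)&(h[...,0]<125)&(h[...,1]>150)&(h[...,2]>40)
def ramp2w(q,X):
    c,s=np.cos(q[2]),np.sin(q[2]);X=np.asarray(X,float)
    return np.c_[q[0]+c*X[:,0]-s*X[:,1],q[1]+s*X[:,0]+c*X[:,1],X[:,2]]
def w2ramp(q,W):
    c,s=np.cos(q[2]),np.sin(q[2]);D=np.asarray(W,float)-[q[0],q[1],0]
    return np.stack([c*D[...,0]+s*D[...,1],-s*D[...,0]+c*D[...,1],D[...,2]],-1)
def fitroller(n,p,d,q):
    # cylinder: axis in ramp frame x,y,z,yaw ; robust radial fit
    R=w2ramp(q,cloud(n,d)); m=blue(p)&(np.abs(R[...,0])<190)&(np.abs(R[...,1])<80)&(R[...,2]>12)
    m=cv2.erode(m.astype(np.uint8),np.ones((3,3)))>0
    P=R[m]
    def f(a):
        dx=(P[:,0]-a[0])*np.cos(a[2])+(P[:,1]-np.mean(P[:,1]))*np.sin(a[2]); return np.hypot(dx,P[:,2]-a[1])-30
    r=least_squares(f,[P[:,0].mean(),42,0],loss="soft_l1")
    return r.x,np.percentile(P[:,1],[1,99]),len(P),np.sqrt(np.mean(f(r.x)**2))
E
python3 - <<'E'
from h import *
# corners in 2.5x crop (resize centre convention)
cor=[((162,73,85),(246,260)),] 
def px(a): a=np.array(a,float);return (a+.5)/2.5-.5+[170,130]
# uphill=left; ramp y+ -> image down or up? up z, x left => y down
obj=np.array([(162,73,85),(142,73,85),(162,-73,85),(142,-73,85),(-165,73,24),(-165,-73,24)])
img=np.array([px(a) for a in[(268,261),(286,257),(246,120),(265,117),(572,212),(548,82)]])
f=lambda q:(proj("top",ramp2w([q[0]*100,q[1]*100,q[2]],obj))-img).ravel()
r=least_squares(f,[4.5,0,1.57]);q=r.x*[100,100,1];print("ramp",q,np.round(r.fun,1))
for n in("top","side"):
    z=np.load(n+"0.npz");W=cloud(n,z["d"]);R=w2ramp(q,W)
    print(n,"roller",fitroller(n,z["p"],z["d"],q))
    hsv=cv2.cvtColor(z["p"],cv2.COLOR_RGB2HSV)
    red=((hsv[...,0]<6)|(hsv[...,0]>174))&(hsv[...,1]>150)&(R[...,2]>80)&(abs(R[...,0])<200)&(abs(R[...,1])<90)
    print("red top",np.percentile(R[red],[1,50,99],axis=0).round(1))
    bench=(abs(R[...,0])<260)&(abs(R[...,1])<200)&(R[...,2]<9); print("bench z",np.nanmedian(R[bench][:,2]))
    deck=(R[...,0]>10)&(R[...,0]<70)&(abs(R[...,1])<40); D=R[deck];print("deck err",np.nanmedian(D[:,2]-(12+(D[:,0]+55)*28/150)))
z=np.load("top0.npz");p=z["p"].copy()
for a in proj("top",ramp2w(q,np.vstack([obj,[(-55,0,12),(95,0,40),(142,0,36)]]))): cv2.circle(p,tuple(np.int32(np.round(a))),1,(0,255,0),-1)
cv2.imwrite("pics/fit.png",cv2.resize(p[140:260,240:430,::-1],None,fx=4,fy=4,interpolation=cv2.INTER_NEAREST))
# other rollers' sizes
W=cloud("top",z["d"]);m=blue(z["p"]).astype(np.uint8)
k,l,s,c=cv2.connectedComponentsWithStats(m)
for i in range(1,k):
    if s[i,4]>300:
        P=W[l==i];print(c[i].round(),"n",s[i,4],"ztop",np.nanpercentile(P[:,2],95).round(),cv2.minAreaRect(P[np.isfinite(P[:,0])][:,:2].astype(np.float32))) if s[i,1]>120 else 0
np.save("q.npy",q)
E
```

```text
ramp [515.57301969 -84.88806218   1.72309767] [-0.5 -0.1  0.2  0.2 -0.5 -0.1 -0.4 -0.1  1.   0.4  0.3 -0.4]
top roller (array([-1.00472526e+02,  4.26578736e+01, -2.80082385e-02]), array([-51.94191168,  46.35182465]), 464, np.float64(1.8732062739453375))
red top [[143.5 -72.   80.9]
 [152.4  -1.1  86. ]
 [161.7  68.5  91. ]]
bench z 0.9138755559930812
deck err 0.5401675319794279
side roller (array([-1.00943736e+02,  4.28931504e+01, -3.29562043e-02]), array([-51.31687804,  50.07073294]), 591, np.float64(2.166502234655127))
red top [[143.3 -69.2  80.4]
 [156.    5.8  85.4]
 [164.9  72.5  89.3]]
bench z 0.8117153986888257
deck err 0.7157835639866654
[374. 189.] n 639 ztop 75.0 ((533.9588012695312, -187.9091796875), (107.0768051147461, 45.69963455200195), 7.7145304679870605)
[218. 239.] n 1480 ztop 83.0 ((408.734375, 215.46279907226562), (71.10940551757812, 146.1448211669922), 35.677337646484375)
[412. 296.] n 1549 ztop 83.0 ((274.4086608886719, -224.485595703125), (176.18707275390625, 143.2073974609375), 77.29606628417969)
```

View pics/fit.png

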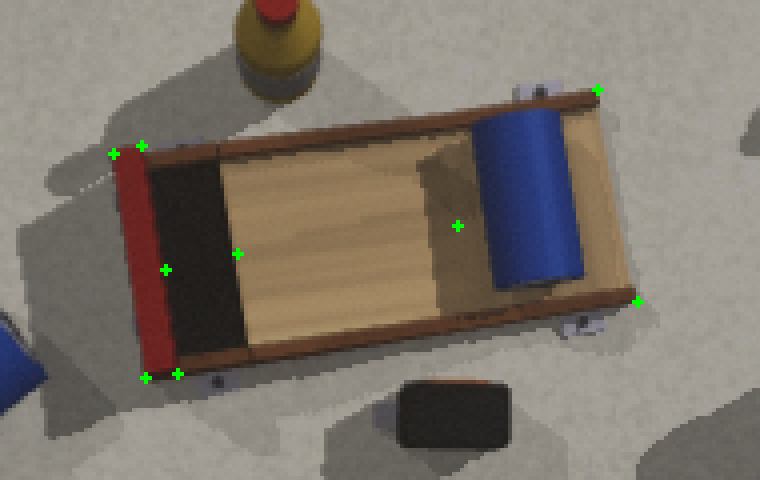

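The roller on the landing measures about 60 mm across (top at z 75, radial residual 2 mm) and about 107 mm long. The other two stand over 80 mm high and 140 mm or more long, so they are decoys. The ramp fit agrees with both cameras. Uphill is roughly world +y. Next I'll check bystander clearances and IK.

```bash
cat >> h.py <<'E'
from scipy.spatial.transform import Rotation as Rn
q=np.load("q.npy") if __import__("os").path.exists("q.npy") else None
def ori(flip=False):
    s=-1 if flip else 1; c,sn=np.cos(q[2]),np.sin(q[2])
    x=np.array([0,0,-1.]); y=s*np.array([-sn,c,0]); return Rn.from_matrix(np.c_[x,y,np.cross(x,y)]).as_euler("xyz")
def axz(x): # axis height for roller at ramp x
    return 42 if x<-57.8 else min(12+(x+55)*28/150+30/np.cos(np.arctan(28/150)),70.5)
def tcp(x,y=0,gap=0,low=15): # TCP so that fingers' front is gap behind roller whose axis is at x
    return ramp2w(q,[(x-30-11-gap,y,axz(x)-low)])[0]
E
python3 - <<'E'
from h import *
z=np.load("top0.npz");W=cloud("top",z["d"])
for n,pxs in dict(glue=(309,140),router=(488,225),tape=(353,243),idler=(473,149)).items():
    print(n,W[pxs[1],pxs[0]].round(),"ramp",w2ramp(q,W[pxs[1],pxs[0]]).round())
cur=manip.sense()["q"]
for fl in(0,1):
    print(fl,ori(fl))
    for x,g,dz in((-101,20,150),(-101,20,0),(-40,0,0),(40,0,0),(112,0,0)):
        p=tcp(x,-2,g)+[0,0,dz]; s=manip.ik(p,ori(fl)); print(p.round(),None if s is None else np.round(s,2))
E
```

```text
glue [637. -21. 171.] ramp [  44. -130.  171.]
router [ 426. -433.  183.] ramp [-331.  141.  183.]
tape [ 395. -130.   56.] ramp [-26. 126.  56.]
idler [ 625. -436.  111.] ramp [-364.  -55.  111.]
0 [-1.72309767  1.57079633  0.        ]
[ 542. -245.  177.] [-0.55  0.43  0.01  1.15  0.   -2.27]
[ 542. -245.   27.] [-0.55  0.56 -0.2   0.81  0.   -2.27]
[ 530. -165.   30.] [-0.43  0.49 -0.31  0.77  0.   -2.16]
[518. -86.  45.] [-0.3   0.42 -0.38  0.77  0.   -2.03]
[507. -14.  56.] [-0.17  0.38 -0.42  0.77  0.   -1.9 ]
1 [1.41849498 1.57079633 0.        ]
[ 542. -245.  177.] [-0.55  0.43  0.01  1.15  0.    0.87]
[ 542. -245.   27.] [-0.55  0.56 -0.2   0.81  0.    0.87]
[ 530. -165.   30.] [-0.43  0.49 -0.31  0.77  0.    0.99]
[518. -86.  45.] [-0.3   0.42 -0.38  0.77  0.    1.12]
[507. -14.  56.] [-0.17  0.38 -0.42  0.77  0.    1.25]<sys>:0: UserWarning: Gimbal lock detected. Setting third angle to zero since it is not possible to uniquely determine all angles.
```

The router (top at z 183) lies near the swing path, so I lift first, swing over high, and descend behind the roller.

```bash
python3 - 2>/dev/null <<'E'
from h import *
p=manip.sense()["position"]
manip.line_to([p[0],p[1],330]) 
t=tcp(-101,-2,18)
manip.move_to([t[0],t[1],330],ori(1))
manip.move_gripper(60)
manip.line_to([t[0],t[1],120],max_speed=200)
manip.line_to(t,max_speed=80)
s=manip.sense();print(s["time_s"],s["position"].round(1),t.round(1),s["width"],s["ft_force"].round(1))
for n in("side","top"):
    P,d=manip.camera(n);cv2.imwrite(f"pics/{n}1.png",cv2.resize(P[120:290,230:430,::-1],None,fx=3,fy=3))
    print(fitroller(n,P,d,q))
E
```

```text
6.1417 [ 542.2 -243.    27.6] [ 541.8 -242.7   27. ] 60.3778639607302 [-0.1  0.2 -1.1]
(array([-77.2359052 ,  39.93017688,  -1.2069758 ]), array([-52.01182261,  21.10505681]), 367, np.float64(9.320175277682676))
(array([-1.01754700e+02,  4.28393500e+01,  2.18988863e-02]), array([-53.72553812,   1.98700791]), 83, np.float64(1.938201863336643))
```

View pics/side1.png

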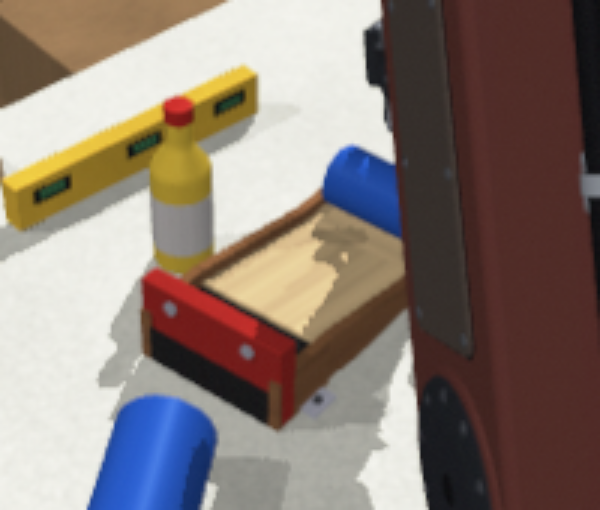

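View pics/top1.png

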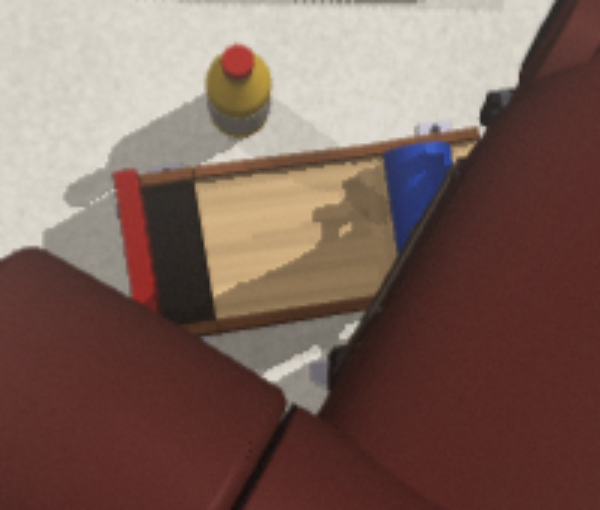

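In both pictures the roller is undisturbed on the landing: side crop about (365,190), top crop about (420,190). The arm hides its robot-side end. I'll push it to the foot first and then onto the slope, reading the force and checking squareness.

```bash
python3 - 2>/dev/null <<'E'
from h import *
u=np.array([np.cos(q[2]),np.sin(q[2]),0])
for x in(-58,-35,-10):
    manip.line_to(tcp(x,-2,0),max_speed=25)
    s=manip.sense();print(x,s["time_s"],w2ramp(q,s["position"]).round(1),"Fpush",(-s["ft_force"]@u).round(2),s["ft_force"].round(1))
manip.dwell(.3)
for n in("side","top"):
    P,d=manip.camera(n);cv2.imwrite(f"pics/{n}2.png",cv2.resize(P[120:290,230:430,::-1],None,fx=3,fy=3))
    print(fitroller(n,P,d,q))
E
```

```text
-58 8.8333 [-99.5  -2.8  28.1] Fpush 0.05 [-0.8 -0.2 10.6]
-35 9.9167 [-76.1  -2.   31.2] Fpush 0.78 [ 0.1 -0.8  0.3]
-10 11.0833 [-51.1  -2.   35.9] Fpush 1.51 [-0.2 -1.5 -0. ]
(array([-61.24309488,  36.59379832,   2.09957179]), array([-52.55929229,  28.49879173]), 341, np.float64(9.192828501584396))
```

View pics/side2.png

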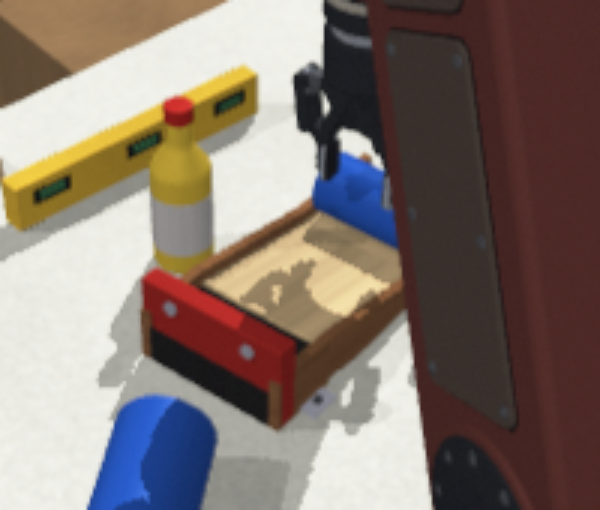

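View pics/top2.png

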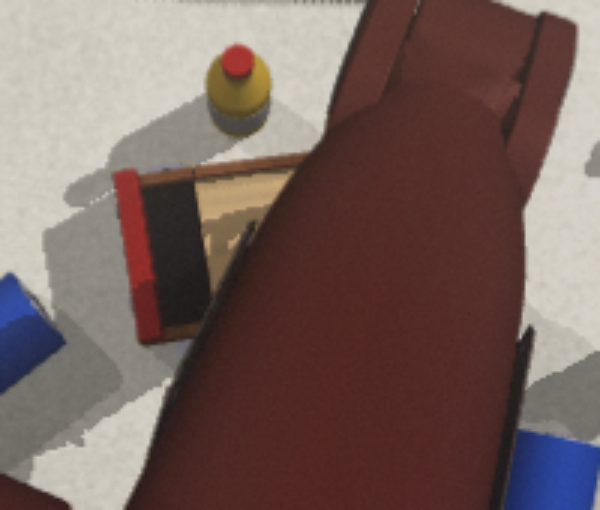

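The side view is unclear: the finger seems to overlap the roller, and the first segment ended with Fz = 10.6 N. I'll look closer before pushing on.

```bash
python3 - 2>/dev/null <<'E'
from h import *
P,d=manip.camera("side");np.savez("s3.npz",p=P,d=d)
c=P[150:210,310:380,::-1];cv2.imwrite("pics/side3.png",cv2.resize(c,None,fx=8,fy=8,interpolation=cv2.INTER_CUBIC))
R=w2ramp(q,cloud("side",d))
m=blue(P)&(np.abs(R[...,0])<190)&(np.abs(R[...,1])<80)&(R[...,2]>12)
p=R[m];print(np.percentile(p,[1,10,50,90,99],axis=0).round(1))
for y0 in(-50,-40,-30,-20,-10,0,10):
    s=p[abs(p[:,1]-y0)<4]; 
    if len(s)>4: print(y0,len(s),s[np.argsort(s[:,0])][::max(1,len(s)//6)].round(0)[:,[0,2]].tolist())
print(manip.sense()["ft_force"],manip.sense()["time_s"], manip.sense()["position"])
E
```

```text
[[-94.8 -55.5  25.1]
 [-81.5 -43.8  35.6]
 [-60.7 -15.9  56.8]
 [-55.4  19.8  72. ]
 [-53.   33.7  83.9]]
-50 24 [[-95.0, 71.0], [-63.0, 58.0], [-61.0, 30.0], [-60.0, 49.0], [-59.0, 38.0], [-57.0, 50.0]]
-40 48 [[-93.0, 72.0], [-82.0, 71.0], [-71.0, 71.0], [-64.0, 65.0], [-61.0, 57.0], [-58.0, 56.0]]
-30 65 [[-98.0, 70.0], [-82.0, 70.0], [-74.0, 71.0], [-66.0, 66.0], [-62.0, 59.0], [-58.0, 56.0], [-56.0, 51.0]]
-20 52 [[-96.0, 71.0], [-81.0, 72.0], [-74.0, 67.0], [-66.0, 59.0], [-61.0, 63.0], [-58.0, 60.0], [-56.0, 44.0]]
-10 51 [[-96.0, 69.0], [-78.0, 75.0], [-69.0, 67.0], [-63.0, 64.0], [-59.0, 52.0], [-57.0, 32.0], [-54.0, 37.0]]
0 47 [[-85.0, 76.0], [-76.0, 73.0], [-69.0, 68.0], [-64.0, 63.0], [-61.0, 62.0], [-58.0, 51.0], [-56.0, 39.0]]
10 36 [[-68.0, 69.0], [-61.0, 27.0], [-60.0, 61.0], [-58.0, 31.0], [-56.0, 54.0], [-56.0, 50.0]]
[ 1.12392519 -0.02288848 -0.44425552] 11.5333 [ 525.28078909 -135.02050323   35.90056886]
```

View pics/side3.png

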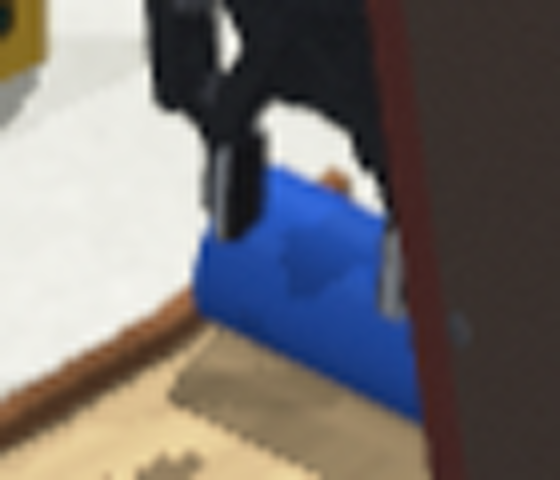

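```bash
python3 - 2>/dev/null <<'E'
from h import *
z=np.load("s3.npz");P,d=z["p"],z["d"];R=w2ramp(q,cloud("side",d))
for v in range(160,194,2):
    print(v,[(u,*R[v,u].round(0).astype(int)) for u in(336,339,341,346,352,358) if np.isfinite(R[v,u,0])])
print("TCP",w2ramp(q,manip.sense()["position"]), manip.sense()["tool_rot"],ori(1))
E
```

```text
160 [(336, np.int64(-49), np.int64(-48), np.int64(135)), (339, np.int64(-34), np.int64(-28), np.int64(152)), (341, np.int64(-36), np.int64(-23), np.int64(154)), (346, np.int64(-40), np.int64(-11), np.int64(156)), (352, np.int64(-32), np.int64(13), np.int64(171)), (358, np.int64(309), np.int64(240), np.int64(458))]
162 [(336, np.int64(-35), np.int64(-38), np.int64(141)), (339, np.int64(-33), np.int64(-27), np.int64(147)), (341, np.int64(-35), np.int64(-23), np.int64(148)), (346, np.int64(-42), np.int64(-12), np.int64(148)), (352, np.int64(-36), np.int64(10), np.int64(161)), (358, np.int64(307), np.int64(239), np.int64(453))]
164 [(336, np.int64(-38), np.int64(-40), np.int64(132)), (339, np.int64(-41), np.int64(-33), np.int64(134)), (341, np.int64(-53), np.int64(-34), np.int64(126)), (346, np.int64(-211), np.int64(-122), np.int64(-1)), (352, np.int64(-40), np.int64(9), np.int64(153)), (358, np.int64(309), np.int64(240), np.int64(451))]
166 [(336, np.int64(-35), np.int64(-38), np.int64(128)), (339, np.int64(-41), np.int64(-33), np.int64(127)), (341, np.int64(-52), np.int64(-34), np.int6
[... 3623 characters left out ...]
64(-64), np.int64(9)), (339, np.int64(-61), np.int64(-43), np.int64(29)), (341, np.int64(-58), np.int64(-34), np.int64(35)), (346, np.int64(-56), np.int64(-16), np.int64(45)), (352, np.int64(-57), np.int64(3), np.int64(54)), (358, np.int64(-59), np.int64(20), np.int64(61))]
192 [(336, np.int64(-67), np.int64(-57), np.int64(11)), (339, np.int64(-72), np.int64(-50), np.int64(11)), (341, np.int64(-71), np.int64(-42), np.int64(16)), (346, np.int64(-56), np.int64(-16), np.int64(38)), (352, np.int64(-53), np.int64(6), np.int64(51)), (358, np.int64(-56), np.int64(23), np.int64(57))]
TCP [-51.02493267  -1.98964279  35.90056886] [-2.01440486  1.57078035  2.85025178] [1.41849498 1.57079633 0.        ]
```

Depth shows the real fingertips at z≈86 while the reported TCP z is 36. The fingers passed over the roller, which would explain the Fz. It has moved only to about x=-87, still on the landing. I'll check this tool-height disagreement against the first pictures.

```bash
python3 - 2>/dev/null <<'E'
from h import *
z=np.load("side0.npz");W=cloud("side",z["d"])
p=z["p"][80:160,550:640,::-1];cv2.imwrite("pics/g0.png",cv2.resize(p,None,fx=6,fy=6,interpolation=cv2.INTER_CUBIC))
for v in range(60,152,5):
    m=np.linalg.norm(W[v,560:640,:2]-[127,-509],axis=1)<90
    print(v,[(560+i,*W[v,560+i].round(0).astype(int).tolist()) for i in np.where(m)[0][::4]])
# predicted projection of TCP
print(proj("side",[[127,-509,192],[127,-509,240]]),proj("top",[[127,-509,192],[127,-509,240]]))
E
```

```text
60 [(np.int64(590), 161, -486, 438), (np.int64(594), 149, -473, 445), (np.int64(598), 141, -471, 449), (np.int64(602), 134, -471, 452), (np.int64(606), 125, -467, 455), (np.int64(610), 118, -468, 457), (np.int64(614), 110, -464, 461), (np.int64(619), 104, -476, 460), (np.int64(623), 98, -483, 459), (np.int64(627), 93, -492, 459), (np.int64(631), 87, -499, 458)]
65 [(np.int64(588), 162, -489, 426), (np.int64(592), 150, -477, 433), (np.int64(596), 142, -474, 437), (np.int64(600), 133, -468, 441), (np.int64(604), 125, -466, 444), (np.int64(609), 117, -471, 446), (np.int64(613), 110, -471, 448), (np.int64(617), 103, -475, 449), (np.int64(621), 98, -483, 449), (np.int64(625), 93, -492, 447), (np.int64(629), 89, -508, 444)]
70 [(np.int64(589), 154, -481, 419), (np.int64(593), 144, -473, 425), (np.int64(597), 136, -473, 427), (np.int64(601), 128, -471, 431), (np.int64(605), 121, -472, 433), (np.int64(609), 113, -471, 436), (np.int64(613), 106, -472, 438), (np.int64(617), 102, -485, 435), (np.int64(621), 94, -484, 438), (np.int64(625), 90, -497, 436)]
75 [(np.int64(585), 160, -487, 403), (np
[... 4371 characters left out ...]
t64(600), 84, -547, 227), (np.int64(604), 77, -553, 228), (np.int64(610), 67, -565, 227), (np.int64(614), 59, -564, 232)]
150 [(np.int64(560), 167, -548, 171), (np.int64(564), 160, -556, 171), (np.int64(568), 140, -511, 202), (np.int64(572), 140, -547, 185), (np.int64(576), 131, -547, 190), (np.int64(580), 123, -550, 192), (np.int64(584), 114, -550, 196), (np.int64(588), 105, -550, 201), (np.int64(592), 96, -547, 206), (np.int64(596), 88, -547, 211), (np.int64(600), 80, -549, 214), (np.int64(605), 70, -549, 219), (np.int64(609), 61, -548, 223), (np.int64(613), 54, -549, 227)]
[[571.24539424 155.64216357]
 [577.98681991 139.31074897]] [[530.32880685 357.67671762]
 [541.02968125 362.43541491]]
```

View pics/g0.png

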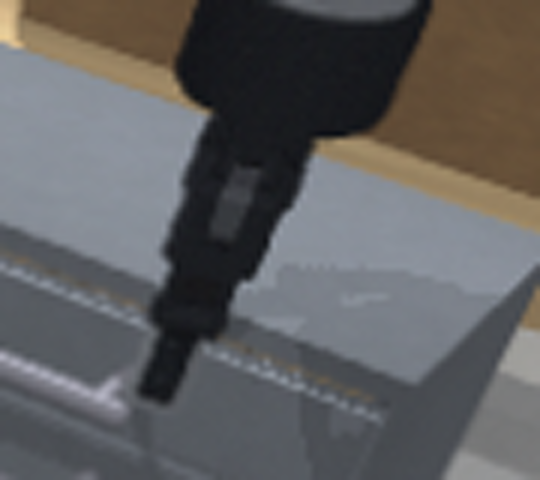

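The start picture shows the same thing: the tips sit about 45 mm higher than the reported TCP, at both openings. So the real fingertips are about 45 mm short of the nominal TCP, and I have to correct for that. I'll lift, go back behind the roller, and check the tip height by camera and force on the way down.

```bash
cat >> h.py <<'E'
u=np.array([np.cos(q[2]),np.sin(q[2]),0]) if q is not None else None
def wp(x,y,z): return ramp2w(q,[(x,y,z)])[0]
def dark(P,d,x0): # gripper points near the tool in ramp frame
    R=w2ramp(q,cloud("side",d)); m=(abs(R[...,0]-x0)<25)&(abs(R[...,1])<70)&(R[...,2]>14)&(P.max(-1)<70)&~blue(P)
    return R,m
E
python3 - 2>/dev/null <<'E'
from h import *
manip.line_to(wp(-51,-2,90),max_speed=100)
manip.line_to(wp(-158,-2,90),max_speed=100)
manip.line_to(wp(-158,-2,20),max_speed=100)
P,d=manip.camera("side");np.savez("s4.npz",p=P,d=d)
cv2.imwrite("pics/side4.png",cv2.resize(P[110:220,290:400,::-1],None,fx=5,fy=5,interpolation=cv2.INTER_CUBIC))
s=manip.sense();print(s["time_s"],w2ramp(q,s["position"]).round(1),s["ft_force"].round(1))
R=w2ramp(q,cloud("side",d))
m=blue(P)&(np.abs(R[...,0])<190)&(np.abs(R[...,1])<80)&(R[...,2]>12)&(R[...,2]<80)
m=cv2.erode(m.astype(np.uint8),np.ones((3,3)))>0;p=R[m]
f=lambda a:np.hypot((p[:,0]-a[0])+p[:,1]*a[2],p[:,2]-a[1])-30
r=least_squares(f,[-87,42,0],loss="soft_l1");print("roller",r.x,len(p),p[:,1].min(),p[:,1].max(),np.sqrt(np.mean(r.fun**2)))
for v in range(150,200,3):
    print(v,[(x,*R[v,x].round(0).astype(int).tolist()) for x in range(330,380,5) if -190<R[v,x,0]<-110 and abs(R[v,x,1])<70])
E
```

```text
14.3417 [-158.4   -2.5   20.7] [-0.4  0.7 -0.5]
roller [-8.59582974e+01  4.28041877e+01 -3.34603374e-02] 445 -53.60220897871483 37.85195141899955 2.0921771565881007
150 [(355, -151, -55, 110)]
153 []
156 []
159 []
162 [(360, -147, -33, 81)]
165 [(360, -145, -31, 72)]
168 []
171 []
174 [(355, -178, -67, 5)]
177 [(360, -178, -48, 2)]
180 []
183 []
186 []
189 []
192 []
195 []
198 []
```

View pics/side4.png

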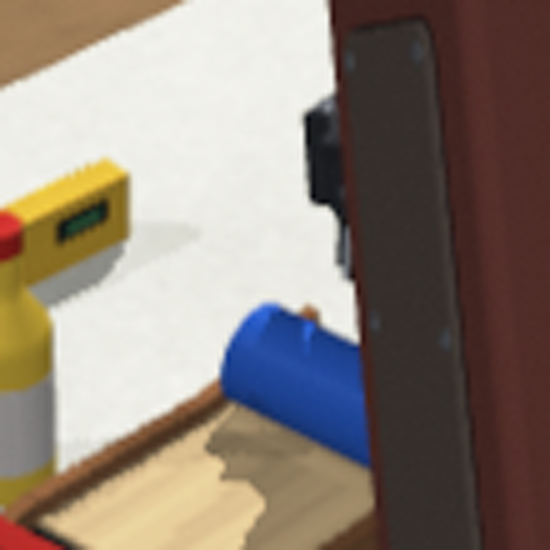

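The tip shows at crop (345,275), z≈71 with the TCP at 20.7, so the tip is about 50 mm above the TCP at this opening. The roller rests square at x=-86. I'll lower the tips to about z 30, watching the force, then start the push with checks.

```bash
python3 - 2>/dev/null <<'E'
from h import *
f0=manip.sense()["ft_force"]
for z in(-5,-20):
    manip.line_to(wp(-158,-2,z),max_speed=60)
    s=manip.sense();print(z,w2ramp(q,s["position"]).round(1),(s["ft_force"]-f0).round(1))
    if s["ft_force"][2]-f0[2]>5: print("contact");raise SystemExit
P,d=manip.camera("side")
cv2.imwrite("pics/side5.png",cv2.resize(P[110:220,290:400,::-1],None,fx=5,fy=5,interpolation=cv2.INTER_CUBIC))
manip.line_to(tcp(-58,-2,0,62),max_speed=28)
manip.line_to(tcp(-35,-2,0,62),max_speed=25)
s=manip.sense();print(s["time_s"],w2ramp(q,s["position"]).round(1),"Fpush",(-(s["ft_force"])@u).round(2),s["ft_force"].round(1))
P,d=manip.camera("side")
cv2.imwrite("pics/side6.png",cv2.resize(P[110:220,290:400,::-1],None,fx=5,fy=5,interpolation=cv2.INTER_CUBIC))
R=w2ramp(q,cloud("side",d))
m=blue(P)&(np.abs(R[...,0])<190)&(np.abs(R[...,1])<80)&(R[...,2]>12)&(R[...,2]<90)
m=cv2.erode(m.astype(np.uint8),np.ones((3,3)))>0;p=R[m]
f=lambda a:np.hypot((p[:,0]-a[0])+p[:,1]*a[2],p[:,2]-a[1])-30
r=least_squares(f,[-40,45,0],loss="soft_l1");print("roller",r.x,len(p),p[:,1].min(),p[:,1].max(),np.sqrt(np.mean(r.fun**2)))
E
```

```text
-5 [-157.8   -1.8   -5.4] [ 0.4 -0.3  1.5]
-20 [-157.7   -1.7  -20.5] [ 0.4 -0.5  0.9]
18.7 [-75.9  -1.9 -15.9] Fpush 3.12 [ 1.9 -2.9  1.2]
roller [-3.40132455e+01  4.72936894e+01 -2.39749741e-02] 590 -55.129298002938086 49.47764568339459 2.0576735013999725
```

View pics/side5.png

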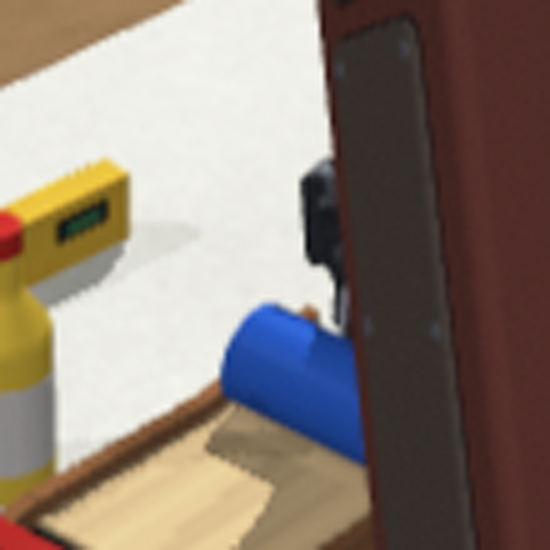

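View pics/side6.png

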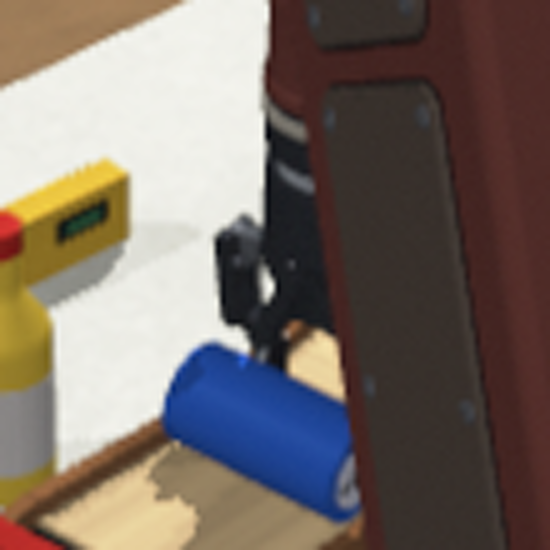

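The roller is on the slope at x=-34, square (-0.02 rad), with the fingers behind it (crop 270,340) and a steady push. I'll continue to just short of the crest, then go slowly over it.

```bash
python3 - 2>/dev/null <<'E'
from h import *
def st(t):
    s=manip.sense();print(t,s["time_s"],w2ramp(q,s["position"]).round(1),"Fpush",(-(s["ft_force"])@u).round(2),s["ft_force"].round(1))
manip.line_to(tcp(85,-2,0,62),max_speed=28);st("85")
manip.line_to(tcp(106,-2,0,62),max_speed=16);st("106")
manip.dwell(.3)
P,d=manip.camera("side")
cv2.imwrite("pics/side7.png",cv2.resize(P[140:270,270:400,::-1],None,fx=4,fy=4,interpolation=cv2.INTER_CUBIC))
R=w2ramp(q,cloud("side",d))
m=blue(P)&(np.abs(R[...,0])<190)&(np.abs(R[...,1])<80)&(R[...,2]>30)&(R[...,2]<110)
m=cv2.erode(m.astype(np.uint8),np.ones((3,3)))>0;p=R[m]
f=lambda a:np.hypot((p[:,0]-a[0])+p[:,1]*a[2],p[:,2]-a[1])-30
r=least_squares(f,[110,66,0],loss="soft_l1");print("roller",r.x,len(p),p[:,1].min(),p[:,1].max(),np.sqrt(np.mean(r.fun**2)))
E
```

```text
85 23.2583 [43.2 -2.5  7.1] Fpush 5.9 [ 1.  -5.8  5.1]
106 24.725 [64.9 -2.   8.5] Fpush 0.41 [ 0.5 -0.3 -0.2]
roller [ 1.13309389e+02  6.64128889e+01 -8.11549522e-03] 497 -54.39603954352508 52.17449813471315 1.8157739068004026
```

View pics/side7.png

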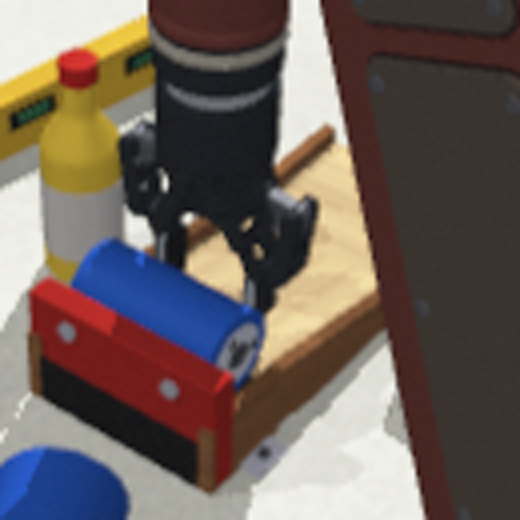

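The roller lies in the cradle against the stop (fit x≈113, z≈66, yaw -0.008) and the fingers are clear behind it. I'll back off, lift away and check once more.

```bash
python3 - 2>/dev/null <<'E'
from h import *
s=manip.sense()
manip.line_to(wp(50,-2,9),max_speed=60)
manip.line_to(wp(50,-2,200),max_speed=150)
manip.move_to([470,-330,330],ori(1))
manip.dwell(.3)
for n in("side","top"):
    P,d=manip.camera(n)
    cv2.imwrite(f"pics/{n}8.png",P[:,:,::-1])
    R=w2ramp(q,cloud(n,d))
    m=blue(P)&(np.abs(R[...,0])<190)&(np.abs(R[...,1])<80)&(R[...,2]>30)&(R[...,2]<110)
    p=R[m];yy=np.percentile(p[:,1],[1,99]) if len(p) else 0
    if len(p)<50: print(n,"hidden");continue
    p=R[cv2.erode(m.astype(np.uint8),np.ones((3,3)))>0]
    f=lambda a:np.hypot((p[:,0]-a[0])+p[:,1]*a[2],p[:,2]-a[1])-30
    r=least_squares(f,[110,66,0],loss="soft_l1");print(n,"roller",r.x,len(p),yy,yy.mean())
    # bystander image change vs start
    for o in("glue","tape","level","clamp","offcut","router","idler"):
        z=manip.search_frame(n,o); print(o,[np.round(a["extent"]) for a in z[:1]])
print(manip.sense()["time_s"])
E
```

```text
side roller [ 1.13230886e+02  6.66085006e+01 -3.47931605e-03] 463 [-57.7172645   51.19164868] -3.2628079119140523
glue [array([282., 152., 301., 206.])]
tape []
level [array([229., 144., 317., 194.])]
clamp [array([ 94., 242., 181., 303.])]
offcut [array([177., 305., 244., 371.])]
router []
idler []
top roller [ 1.13249004e+02  6.67138693e+01 -9.19819234e-03] 619 [-57.52838235  47.61504461] -4.956668870874939
glue [array([300., 136., 319., 167.])]
tape [array([331., 237., 369., 253.])]
level []
clamp [array([134., 103., 169., 183.])]
offcut [array([145., 207., 174., 262.])]
router [array([450., 207., 472., 225.])]
idler [array([458., 143., 479., 164.])]
29.2333
```

View pics/side8.png

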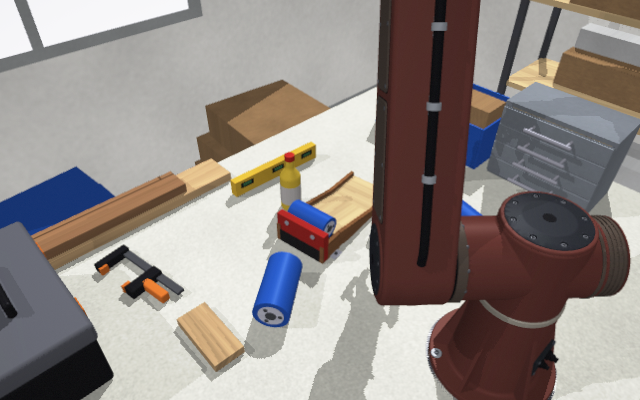

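View pics/top8.png

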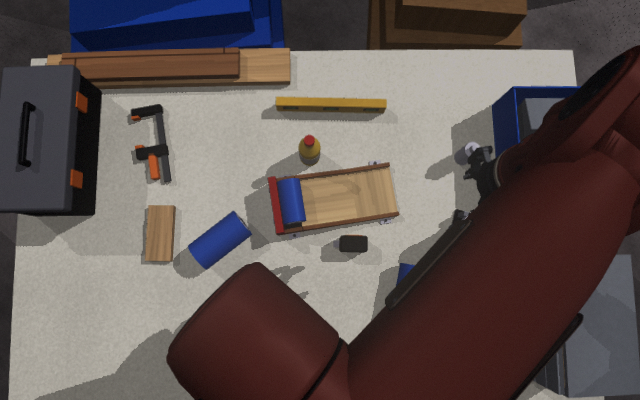

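Roller is at the stop in both views: side (312,218), top (291,202). Every bystander in view stands where it did. The arm hides the router.

```bash
python3 -c "
from cell import manip
manip.close_job();print(manip.sense()['time_s'])"
```

```text
the job is handed in; nothing more can be done
the job is handed in; nothing more can be done
```

The roller is in the cradle against the red stop and the job is handed in. One incident on the way could still count against it under the no-grasp rule.

- **What I did:** I picked the 60 mm roller on the landing; the other two blue ones measured larger. I pushed it slowly from behind with both fingertips up the slope and over the crest, then backed the arm away.
- **Last checks:** Both cameras put the axis at ramp x ≈ 113 mm, z ≈ 66.6 mm, y ≈ -3 to -5 mm, square within 0.01 rad. I last read the clock at about 29 s. The glue, tape, level, clamp, offcut and idler look unmoved. The router is mostly hidden by the arm in the last pictures; the arm only passed high over it, so I don't expect it moved.
- **What went wrong:** The first push failed. The real fingertips sit about 45–50 mm higher than the reported tool point. The fingers slid over the top of the roller with about 10 N and nudged it about 15 mm along the landing. I corrected for this from the depth pictures and repeated the push.
- **What I can't rule out:** If the judge uses the nominal grasp point rather than the real fingers, that pass may have come within the 22 mm limit. I had no way to check this. I also did not measure the roller's speed when it dropped into the cradle; I estimate about 0.2 m/s, against the 0.35 m/s limit.

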